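# Put the food tin away under the counter rack, past its spring catches

### The job

Put the steel food tin away in its bay under the counter rack: square it up in front of the mouth and slide it along the counter, between the two spring catches, until it is fully home against the stop at the back and both catches have sprung out again behind it. Your fingers do not fit under the rack, so use the wooden T-pusher to reach in, push firmly but do not ram the tin against the stop, and finally leave the pusher lying flat on the counter, well clear of the rack, and everything else where it stands.

Things in the scene. Friction and masses are not known exactly. Their poses are not given: they have to be found in the camera images.
- bay: Fixed low steel rack, 184 mm deep, 240 mm wide, with a storage bay under its slatted roof. Origin: centre of the mouth (front edge), on the counter. +x points level INTO the bay, +y left as seen looking in, +z up. No floor: the tin slides on the counter. Guide rails 22 mm high with inner faces at y = +-53 mm run from x=25 mm to the stop; from x=0 to 25 mm they flare out to about +-66 mm.
- bay_roof (a point): Middle of the roof's front edge, on its underside: 66 mm above the counter at the bay's x=0. The roof is 8 mm thick and covers the whole bay. Same axes as the bay.
- bay_stop (a point): Foot of the rigid full-width stop (50 mm high) at the back of the bay, middle of its face: at the bay's x=175 mm. Same axes as the bay. With the tin home against it, the tin's centre is at bay x=110 mm and its rear face at x=45 mm, that far under the roof.
- catch_l (a joint): Spring catch on the bay's +y side: round nose (upright disc, radius 30 mm, 29 to 43 mm above the counter, at bay x=27 mm) standing out to y=+44 mm from a grey housing. Value in m: 0 = fully out, about 0.006 with the tin beside it, at most 0.011. Spring 350 N/m, preload 3.5 N. It springs out again only behind a tin that is home within some mm, and then keeps it in.
- catch_r (a joint): The same spring catch on the -y side (rests at y=-44 mm). Value in m: 0 = fully out, grows as it is pressed outward. As the tin's front edges enter between the catches (tin centre at bay x from -55 to -35 mm) the two together resist the push with roughly 8 to 20 N, then rub on its sides with some newtons.
- tin: Closed flat-lidded steel food tin, 130 long (its x) x 100 wide (its y) x 50 mm high, rounded edges, 0.34 to 0.63 kg, too wide to grasp. Origin: centre of its underside. It starts on the counter in front of the mouth, up to 35 mm off the bay's middle line and turned by up to 0.3 rad; its +x points roughly into the bay. Sliding it on the counter takes a few newtons.
- pusher: Wooden T-shaped pusher lying flat on the counter, 200 mm long along its x and 24 mm thick. Origin: centre of its underside (x from -100 to +100 mm). Handle 22 mm wide (y) from x=-100 to +80 mm; cross head 70 mm wide (y) from x=+80 to +100 mm, flat front face at x=+100 mm. About 0.12 kg. Under the catches' noses it passes freely.
- oil: Bystander: amber oil bottle, diameter 60, 190 mm high, origin at centre of its underside.
- mug: Bystander: white mug, diameter 76, 85 mm high, handle on its +y side, origin at centre of its underside.
- jar: Bystander: small glass jar, diameter 48, 75 mm high, origin at centre of its underside.
- can: Bystander: food can, diameter 66, 100 mm high, origin at centre of its underside.
- bowl: Bystander: white bowl, diameter 100, 45 mm high, standing on the rack's roof, origin at centre of its underside.
There are look-alikes about, which are no part of the job. Leave any blue look-alike of the pusher alone.

How it is judged:
By the outcome, as a careful person would: the job done as asked, in the order asked, and still so for the second after the job is handed in, with the robot touching nothing.
It also fails if it takes over 72 s, if anything falls off the work surface, if the arm or the gripper's body presses on something with over 40 N, if the wrist force passes 120 N, or if a joint passes its speed limit or range.

### The arm

A 6-joint arm with a two-finger parallel gripper is mounted at the origin on the work surface. World frame = base frame: x ahead of the robot, y to its left, z up, the work surface at z = 0. Lengths are in m, angles in rad, forces in N, time in s.
With the tool pointing down it reaches from about 0.25 to 0.775 m from the base axis. Payload 4 kg.
Tool frame: the origin (TCP) lies at the very end of the fingers, on their centre line; the grasp point (between the pads) lies 19 mm behind it (robot.hold_point_z is the distance from the TCP to the grasp point, in m); z points along the fingers, y is the line along which they close (so a half turn about z gives the same grasp; the last joint's range is limited). The gripper opens to 94 mm and grips with 3 to 60 N. Pads are 16 mm wide; open, the fingers measure 119 mm over their backs; the gripper's body (75 mm by 177 mm) begins 78 mm behind the grasp point.
Start: joints at [-1.261, 0.087, 1.371, -0, 1.684, -0.103], TCP at [0.221, -0.504, 0.206] pointing down, gripper open.
Joint ranges: [-3.1, 3.1], [-0.76, 2.03], [0.27, 2.55], [-1.08, 4.22], [0.17, 2.65], [-2.57, 2.57]. Speed limits (rad/s): [2.79, 2.79, 3.14, 3.14, 3.14, 3.14].

### API

Orientations are given as [roll, pitch, yaw] about the fixed x, y, z axes, in that order (R = Rz(yaw) Ry(pitch) Rx(roll)).
In Python, from bench import robot gives the robot as it stands.
- The arm moves only by the tool carry_out, never from a script. Its argument "steps" is a list of rows, each a list of 3 entries, a list of its own where there are three numbers: the shift along the tool's x, y, z in m, then the turn about the tool's z in units of 10 degrees (1.0 is 10 degrees), then the closure, from -1 (fully open) to 1 (shut). In form: [[[tx, ty, tz], roll, jaw], ...]. A call has 1 to 10 rows; each row is the pose to reach, as a shift and turn from the pose commanded when the call began, along the tool's axes at that moment; what a row does not reach only later rows make up. A row lasts 1/8 s, in which the tool goes at most 62.5 mm and 10.7 degrees, less where a joint would pass 70% of its speed; a pose out of reach is approached as far as the arm can. A call with a gripper value outside its range is refused whole. The fingers move at their own pace and stop on an object; the grip force is fixed at half the most. Time passes only in rows, so rows that repeat a pose let the fingers close. It gives the time, the measured TCP pose, the force, the opening and the grip force at its end, in the units of the state.
- robot.get_obs(): the state, without advancing time (a new reading comes with each control period).
- robot.snapshot(name): name is "scene" or "side" or "wrist"; returns a dict with "image" (400x640x3 uint8, red, green, blue), "z_map" (400x640 float32, m along the optical axis (not along the pixel's ray), 0 where there is no reading), "mtx" (3x3 intrinsics, pixels), "R" (3x3) and "t" (3): a world point X has camera coordinates R X + t. Camera axes: x right, y down, z forward; pixel columns grow to the right and rows downward; lengths in m; the calibration is good to about 2 mm. A picture is of the moment at which its call begins.
- robot.close_job(): hands the job in; it is judged then, once.
The state is a dict: "time": time; "joint_positions": joint angles; "qvel": joint speeds; "joint_torque": joint torques, N m; "tool_pos": TCP position; "ee_rot": TCP orientation; "wrist_force": force on the tool from outside, world axes, zero at the start; "wrist_torque": the same for the moment, N m; "width": finger opening in m; "finger_force": force on a finger pad.
Only numpy, scipy, OpenCV 4.12 (cv2) and the standard library are available. Lean on these libraries where they do the work, as an engineer would, in place of code of your own. Each camera call takes 0.05 s, during which the arm holds its last target. There are 200 camera calls.

## Working session

There is one attempt and no reset: what is moved stays moved. The work goes in short steps, Python scripts to look and compute and a tool call to move; the robot and the scene stay as the last step left them, time stands still between calls to the robot, and variables do not carry over. Pictures are saved under pics/ and viewed, at most 10 in all, crops included, and the job is handed in when it is done.

Besides the shell and the picture viewer there is one more tool, called after "Request:" as a command line: name --argument value ..., lists and objects as JSON in quotes. carry_out: Moves the arm, as the interface text tells. Its arguments: {"type":"object","properties":{"steps":{"type":"array","items":{"type":"array"}}},"required":["steps"]}

```bash
ls; mkdir -p pics; cat > h.py <<'E'
import numpy as np, cv2
from bench import robot
def snap(n,fn=None):
    s=robot.snapshot(n)
    if fn: cv2.imwrite('pics/'+fn,s['image'][:,:,::-1])
    return s
def cloud(s):
    z=s['z_map']; v,u=np.mgrid[:z.shape[0],:z.shape[1]]
    p=np.stack([u,v,np.ones_like(z)],-1)@np.linalg.inv(s['mtx']).T*z[...,None]
    X=(p-s['t'])@s['R']; X[z==0]=np.nan
    return X
def ray(s,u,v,h):
    d=s['R'].T@np.linalg.inv(s['mtx'])@np.array([u,v,1.]); c=-s['R'].T@s['t']
    return c+d*(h-c[2])/d[2]
E
python3 - <<'E'
from h import *
a=snap('scene','a.png');b=snap('side','b.png')
for s in(a,b): print(-s['R'].T@s['t'], s['R'][2], s['mtx'][0,0])
np.savez('first.npz',a=cloud(a),b=cloud(b),ia=a['image'],ib=b['image'])
o=robot.get_obs();print(o['tool_pos'],o['ee_rot'],o['time'],o['width'])
E
```

```text
pics
[1.32778671 0.46194284 0.65437929] [-0.71908742 -0.44812999 -0.53112409] 361.19970659181837
[0.4120471  1.03912829 0.95972955] [ 0.10755256 -0.75434982 -0.64760234] 438.96116690160403
[ 0.22051109 -0.50332394  0.20442531] [-3.13961529e+00 -1.91609224e-04  4.12859615e-01] 0.1 0.09398910778106011
```

View pics/a.png

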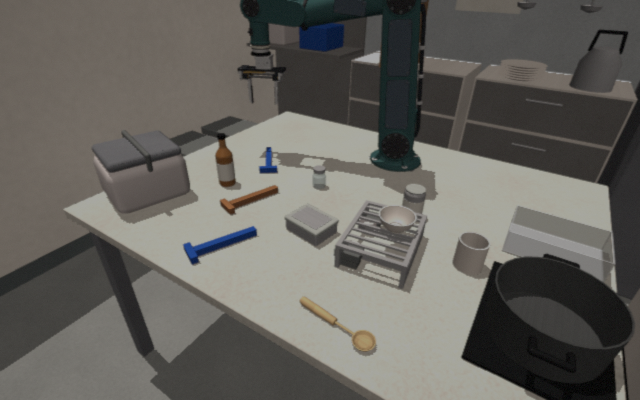

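View pics/b.png

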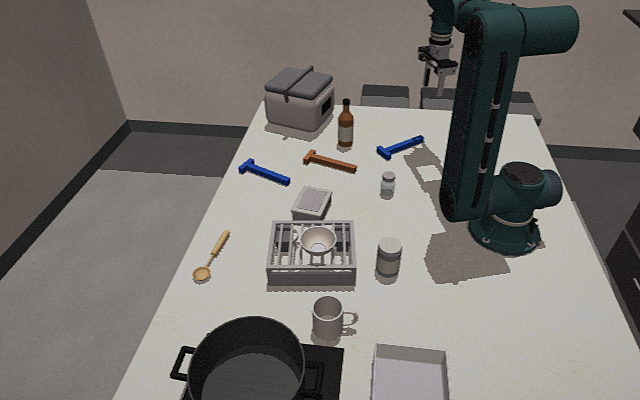

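The scene view shows three T-shapes: a brown-orange one at scene (250,198) / side (330,161), and blue ones at scene (220,243) and (268,160). The brown one is wooden, so it is the pusher. The spoon at scene (340,325) isn't a T. The tin is at scene (312,223) / side (312,203), in front of the rack at scene (385,240). I'll measure and confirm in a crop.

```bash
cat >> h.py <<'E'
def rect(P):
    """min-area rect of xy points in mm: centre(m), size, long-axis angle(rad)"""
    (c,sz,an)=cv2.minAreaRect((P[:,:2]*1000).astype(np.float32)); an=np.deg2rad(an)
    if sz[0]<sz[1]: an+=np.pi/2; sz=sz[::-1]
    return np.round(np.array(c)/1000,4),np.round(sz,1),round((an+np.pi/2)%np.pi-np.pi/2,4)
def comp(mask,uv):
    n,l=cv2.connectedComponents(mask.astype(np.uint8)); return l==l[uv[1],uv[0]]
E
python3 - <<'E'
from h import *
d=np.load('first.npz')
for X,I,tin,pu in((d['a'],d['ia'],(312,218),(250,198)),(d['b'],d['ib'],(312,203),(330,162))):
    print('tbl',np.nanmedian(X[200:300,200:300,2]))
    hsv=cv2.cvtColor(I,cv2.COLOR_RGB2HSV)
    m=(hsv[...,1]>120)&((hsv[...,0]<16))
    n,l,st,ce=cv2.connectedComponentsWithStats(m.astype(np.uint8))
    for i in range(1,n):
        if st[i,4]>100: print('or',st[i],ce[i].round())
    l=comp(m,pu); P=X[l]; P=P[np.isfinite(P[:,0])]
    print('pusher z',np.percentile(P[:,2],[5,50,95])); T=P[(P[:,2]>.017)&(P[:,2]<.03)]; print('pusher',rect(T),len(T), T[:,:2].min(0),T[:,:2].max(0))
    # tin top
    m=(np.abs(X[...,2]-.05)<.006); l=comp(m,tin); P=X[l]; print('tin',rect(P),len(P),np.median(P[:,2]))
    # roof top
    m=(np.abs(X[...,2]-.074)<.006)&(np.abs(X[...,0]-.45)<.3)
    n,l,st,ce=cv2.connectedComponentsWithStats(m.astype(np.uint8))
    for i in range(1,n):
        if st[i,4]>150: print('roof',st[i],ce[i].round(),rect(X[l==i]))
a=cv2.resize(d['ia'][140:280,170:440],None,fx=2.9,fy=2.9,interpolation=cv2.INTER_CUBIC)
cv2.imwrite('pics/c.png',a[:,:,::-1])
E
```

```text
tbl 0.00012929790182382748
or [216 137  16  27 255] [223. 153.]
or [221 186  56  27 460] [247. 199.]
pusher z [0.00634274 0.02127431 0.02549584]
pusher (array([ 0.5728, -0.2881]), array([198.3,  66.3]), np.float64(-0.1918)) 294 [ 0.47943586 -0.33642923] [ 0.67568489 -0.23780447]
tin (array([ 0.6019, -0.017 ]), array([130.9, 102.3]), np.float64(1.3952)) 905 0.04989284957606097
roof [  6  89 122  31 303] [ 65. 104.] (array([ 0.4523, -1.5793]), array([594.4,  25.4]), np.float64(-0.0114))
roof [ 335  200   92   70 1978] [380. 237.] (array([0.5683, 0.1951]), array([243.1, 184.2]), np.float64(0.1242))
roof [508 205 107  60 402] [565. 236.] (array([0.3006, 0.6004]), array([239.9, 166.7]), np.float64(1.5657))
roof [497 272 124  73 652] [570. 295.] (array([0.5797, 0.6123]), array([226.9, 109.1]), np.float64(1.3668))
roof [489 297  35  48 203] [505. 325.] (array([0.7126, 0.5172]), array([114.6,  17.2]), np.float64(0.7406))
tbl 0.0005787209883871531
or [339 105  14  23 224] [345. 118.]
or [303 150  53  23 450] [329. 162.]
pusher z [0.00289433 0.02001808 0.0264052 ]
pusher (array([ 0.5723, -0.2655]), array([202.5,  67.4]), np.float64(-0.4398)) 268 [ 0.47579701 -0.33621545] [ 0.67270844 -0.23295378]
tin (array([ 0.5982, -0.0165]), array([132.4, 100.3]), np.float64(1.4027)) 828 0.049485536035980784
roof [327  22 103   7 221] [377.  25.] (array([ 0.4497, -1.5817]), array([592.9,  46.9]), np.float64(-0.0172))
roof [ 266  220   91   51 1646] [311. 246.] (array([0.5656, 0.1947]), array([240.8, 190.4]), np.float64(0.1278))
roof [201 328  97  36 313] [245. 339.] (array([0.6586, 0.5224]), array([208.7,  71. ]), np.float64(0.2688))
roof [373 342  54  58 189] [387. 358.] (array([0.3525, 0.5205]), array([172.2,  85.9]), np.float64(0.8666))
```

View pics/c.png

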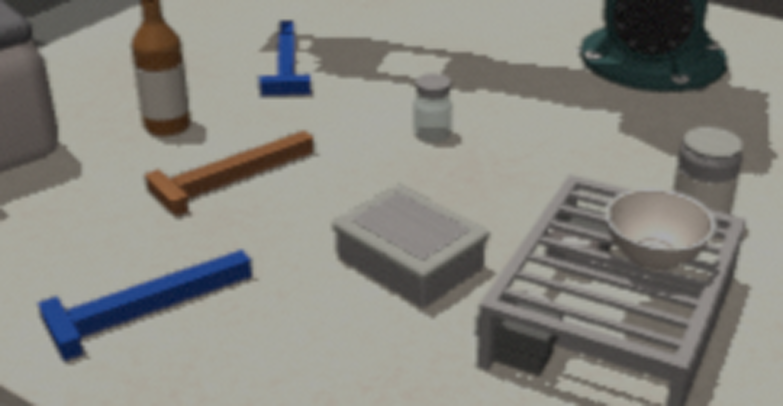

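The crop confirms it: the brown wooden T has its head at crop (167,192) and its handle end at (308,143). Both blue ones are left alone. Next I need its axis and the bystander positions.

```bash
cat >> h.py <<'E'
BO=np.array([.5786,.1037]); BY=1.697
BX=np.array([np.cos(BY),np.sin(BY)]); BL=np.array([-BX[1],BX[0]])
def tobay(p): d=np.asarray(p)[...,:2]-BO; return np.stack([d@BX,d@BL],-1)
def frombay(x,y): return BO+x*BX+y*BL
def pusher_top(X,I,zmax=.03,zmin=.017):
    hsv=cv2.cvtColor(I,cv2.COLOR_RGB2HSV)
    m=(hsv[...,1]>120)&(hsv[...,0]<16)&(X[...,2]>zmin)&(X[...,2]<zmax)
    return X[m]
E
python3 - <<'E'
from h import *
d=np.load('first.npz')
A=np.vstack([pusher_top(d['a'],d['ia']),pusher_top(d['b'],d['ib'])])[:,:2]
A=A[(np.abs(A[:,0]-.57)<.15)&(np.abs(A[:,1]+.29)<.1)]
# axis from handle points by iterated line fit
c=np.array([.55,-.27]); u=np.array([1,-.3]);u/=np.linalg.norm(u)
for k in range(8):
    t=(A-c)@u; H=A[t<np.percentile(t,1)+.165]; 
    vx,vy,x0,y0=cv2.fitLine(H.astype(np.float32),cv2.DIST_HUBER,0,.01,.01).ravel()
    u=np.array([vx,vy])*np.sign(vx); c=np.array([x0,y0])
t=(A-c)@u; n=(A-c)@np.array([-u[1],u[0]])
print('yaw',np.arctan2(u[1],u[0]),'ends',np.percentile(t,[.5,99.5]),'n',n.min(),n.max(),'mid',c+u*np.mean(np.percentile(t,[.5,99.5])))
hd=t>t.max()-.018; print('head n',np.percentile(n[hd],[1,99]))
for nm,(u_,v_) in dict(jar=(319,178),can=(415,196),mug=(472,250),oil=(226,170),bowl=(397,215)).items():
    X=d['a'];p=X[v_-3:v_+4,u_-3:u_+4].reshape(-1,3);print(nm,np.nanmedian(p,0).round(3))
print('tin bay',tobay([.600,-.0167]),'rel yaw',1.399-BY)
cor=[tobay(np.array([.600,-.0167])+np.array([[np.cos(1.399),-np.sin(1.399)],[np.sin(1.399),np.cos(1.399)]])@q) for q in ([.065,.05],[.065,-.05],[-.065,-.05],[-.065,.05])];print(np.round(cor,3))
E
```

```text
yaw -0.3316301 ends [-0.0966591   0.10269712] n -0.0355132925332137 0.033033952242961115 mid [ 0.57238119 -0.27422375]
head n [-0.03509044  0.03126674]
jar [ 0.377 -0.132  0.045]
can [0.381 0.214 0.09 ]
mug [0.532 0.417 0.077]
oil [ 0.549 -0.408  0.068]
bowl [0.513 0.209 0.095]
tin bay [-0.12213604 -0.00607518] rel yaw -0.29800000000000004
[[-0.045  0.023]
 [-0.075 -0.073]
 [-0.199 -0.035]
 [-0.17   0.061]]
```

```bash
cat >> h.py <<'E'
def goto(xy,z,yaw):
    o=robot.get_obs(); r=o['ee_rot']; p=np.array(o['tool_pos'])
    R=cv2.Rodrigues(np.array([0,0,r[2]]))[0]@cv2.Rodrigues(np.array([0,r[1],0]))[0]@cv2.Rodrigues(np.array([r[0],0,0]))[0]
    s=R.T@(np.array([*xy,z])-p); dy=(yaw-r[2]+np.pi)%(2*np.pi)-np.pi
    print('shift',s.round(4),'roll',round(-np.rad2deg(dy)/10,3),'| now',p.round(4),np.round(r,4),'F',np.round(o['wrist_force'],1),'t',round(o['time'],2),'w',round(o['width'],4))
E
python3 -c "
from h import *
print(frombay(-.09,-.12));goto(frombay(-.09,-.12),.15,BY)"
```

```text
[0.70897383 0.02952005]
shift [ 0.6612 -0.292   0.0551] roll -7.358 | now [ 0.2205 -0.5033  0.2044] [-3.1396e+00 -2.0000e-04  4.1290e-01] F [ 0.2 -0.6 -0.3] t 0.1 w 0.094
```

Request:
carry_out --steps '[[[0.06, -0.026, 0], -0.7, 1], [[0.12, -0.053, 0], -1.5, 1], [[0.18, -0.08, 0], -2.3, 1], [[0.24, -0.106, 0], -3.1, 1], [[0.3, -0.132, 0], -3.9, 1], [[0.36, -0.159, 0], -4.7, 1], [[0.42, -0.185, 0], -5.5, 1], [[0.48, -0.212, 0], -6.3, 1], [[0.54, -0.238, 0], -7.0, 1], [[0.6, -0.265, 0.02], -7.36, 1]]'

```text
time: 1.35
tool_pos: [0.6439, -0.0426, 0.1931]
ee_rot: [3.14, 0.001, 1.7]
wrist_force: [-0.3, -0.6, 0.3]
width: 0.0009
finger_force: 0.0
```

```bash
python3 -c "
from h import *
goto(frombay(-.09,-.12),.02,BY)"
```

```text
shift [0.0633 0.0735 0.1731] roll 0.017 | now [ 0.6439 -0.0426  0.1931] [3.1396e+00 9.0000e-04 1.6999e+00] F [-0.3 -0.6  0.3] t 1.35 w 0.0009
```

Request:
carry_out --steps '[[[0.025, 0.03, 0], 0, 1], [[0.05, 0.055, 0.04], 0, 1], [[0.05, 0.055, 0.09], 0, 1], [[0.05, 0.055, 0.1], 0, 1], [[0.05, 0.055, 0.1], 0, 1], [[0.05, 0.055, 0.1], 0, 1]]'

```text
time: 2.1
tool_pos: [0.692, 0.0116, 0.0957]
ee_rot: [3.136, 0.001, 1.697]
wrist_force: [-0.4, -0.8, -0.6]
width: 0.0005
finger_force: 0.0
```

```bash
python3 -c "
from h import *
goto(frombay(-.09,-.12),.02,BY);goto(frombay(-.09,-.06),.02,BY);o=robot.get_obs();print(tobay(o['tool_pos']))"
```

```text
shift [0.0157 0.0187 0.0758] roll -0.003 | now [0.692  0.0116 0.0957] [3.1365e+00 1.1000e-03 1.6965e+00] F [-0.4 -0.8 -0.6] t 2.1 w 0.0005
shift [ 0.0157 -0.0413  0.0755] roll -0.003 | now [0.692  0.0116 0.0957] [3.1365e+00 1.1000e-03 1.6965e+00] F [-0.4 -0.8 -0.6] t 2.1 w 0.0005
[-0.10561756 -0.1008593 ]
```

Request:
carry_out --steps '[[[0.012, 0.02, 0.04], 0, 1], [[0.014, 0.02, 0.075], 0, 1], [[0.014, 0.02, 0.075], 0, 1], [[0.014, 0.0, 0.075], 0, 1], [[0.014, -0.015, 0.075], 0, 1], [[0.014, -0.022, 0.075], 0, 1], [[0.014, -0.029, 0.075], 0, 1], [[0.014, -0.035, 0.075], 0, 1], [[0.014, -0.041, 0.075], 0, 1], [[0.014, -0.041, 0.075], 0, 1]]'

```text
time: 3.35
tool_pos: [0.6473, 0.0208, 0.0172]
ee_rot: [-3.14, 0.0, 1.697]
wrist_force: [0.5, 0.1, 1.1]
width: 0.0003
finger_force: 0.5
```

```bash
cat >> h.py <<'E'
def tin(fn=None):
    for n in('scene','side'):
        s=snap(n,fn and n+fn); X=cloud(s); b=tobay(X.reshape(-1,3)).reshape(400,640,2)
        m=(np.abs(X[...,2]-.05)<.005)&(b[...,0]>-.25)&(b[...,0]<-.005)&(np.abs(b[...,1])<.1)
        nn,l,st,_=cv2.connectedComponentsWithStats(m.astype(np.uint8)); i=1+np.argmax(st[1:,4])
        c,sz,an=rect(X[l==i]); an=an if an>0 else an+np.pi
        print(n,'tin bay',tobay(c).round(4),sz,'rel yaw',round(an-BY,3))
E
python3 -c "
from h import *
goto(frombay(-.09,-.06),.02,BY);o=robot.get_obs();print(tobay(o['tool_pos']));tin()"
```

```text
shift [ 0.0009  0.0023 -0.0028] roll 0.002 | now [0.6473 0.0208 0.0172] [-3.1404e+00  4.0000e-04  1.6974e+00] F [0.5 0.1 1.1] t 3.35 w 0.0003
[-0.09092465 -0.05772024]
scene tin bay [-0.0845 -0.0072] [128.8  42.8] rel yaw -1.652
side tin bay [-0.1277  0.0016] [134.  123.8] rel yaw -0.118
```

Request:
carry_out --steps '[[[0, 0.03, 0], 0, 1], [[0, 0.06, -0.04], 0, 1], [[0, 0.09, -0.09], 0, 1], [[0, 0.09, -0.13], 0, 1], [[0, 0.09, -0.13], 0, 1]]'

```text
time: 4.08
tool_pos: [0.7393, 0.0322, 0.1519]
ee_rot: [3.135, 0.002, 1.697]
wrist_force: [-0.6, -0.1, -0.8]
width: 0.0002
finger_force: 0.0
```

```bash
python3 -c "
from h import *
goto(frombay(-.09,-.06),.02,BY);tin('1.png')"
```

```text
shift [ 0.0014 -0.0913  0.1312] roll 0.002 | now [0.7393 0.0322 0.1519] [3.1346e+00 1.6000e-03 1.6974e+00] F [-0.6 -0.1 -0.8] t 4.08 w 0.0002
scene tin bay [-0.1263  0.0109] [130.9 103.7] rel yaw -0.122
side tin bay [-0.1262  0.0135] [134.3  99.1] rel yaw -0.118
```

View pics/side1.png

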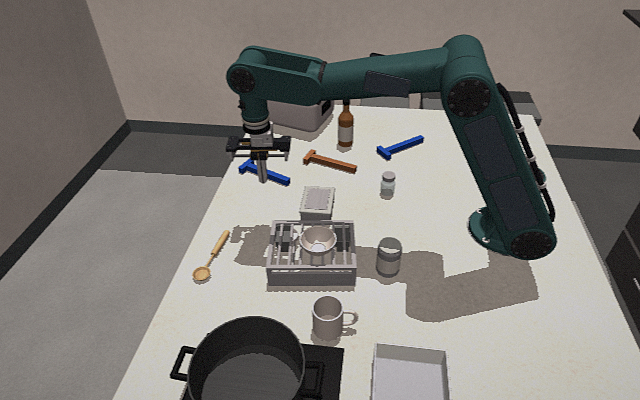

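Tin is now at bay (-126, +12) mm, -0.12 rad, visible at side (318,201). Mirrored nudge on its rear left side next.

```bash
python3 -c "
from h import *
print(frombay(-.162,.115));goto(frombay(-.162,.115),.02,BY);goto(frombay(-.162,.0635),.02,BY)"
```

```text
[ 0.48490537 -0.07148652]
shift [-0.0711 -0.2625  0.1267] roll 0.002 | now [0.7366 0.0322 0.1461] [-3.1393  0.      1.6973] F [-0.7 -0.7 -0.2] t 4.17 w 0.0007
shift [-0.0711 -0.211   0.1265] roll 0.002 | now [0.7366 0.0322 0.1461] [-3.1393  0.      1.6973] F [-0.7 -0.7 -0.2] t 4.17 w 0.0007
```

Request:
carry_out --steps '[[[-0.015, -0.055, 0], 0, 1], [[-0.03, -0.11, 0], 0, 1], [[-0.045, -0.165, 0], 0, 1], [[-0.06, -0.22, 0], 0, 1], [[-0.071, -0.263, 0.01], 0, 1], [[-0.071, -0.263, 0.06], 0, 1], [[-0.071, -0.263, 0.11], 0, 1], [[-0.071, -0.263, 0.125], 0, 1], [[-0.071, -0.263, 0.125], 0, 1]]'

```text
time: 5.3
tool_pos: [0.4837, -0.0709, 0.0206]
ee_rot: [-3.137, -0.002, 1.697]
wrist_force: [-0.2, 0.3, -0.5]
width: 0.0005
finger_force: 0.0
```

```bash
python3 -c "
from h import *
goto(frombay(-.162,.0635),.02,BY);print(tobay(robot.get_obs()['tool_pos']))"
```

```text
shift [-0.0008  0.0527  0.0003] roll 0.002 | now [ 0.4837 -0.0709  0.0206] [-3.1372e+00 -1.7000e-03  1.6974e+00] F [-0.2  0.3 -0.5] t 5.3 w 0.0005
[-0.16122224  0.11614912]
```

Request:
carry_out --steps '[[[0, 0.02, 0], 0, 1], [[0, 0.032, 0], 0, 1], [[0, 0.039, 0], 0, 1], [[0, 0.046, 0], 0, 1], [[0, 0.053, 0], 0, 1], [[0, 0.053, 0], 0, 1], [[0, 0.02, 0], 0, 1], [[0, -0.02, -0.03], 0, -1], [[0, -0.04, -0.09], 0, -1], [[0, -0.06, -0.13], 0, -1]]'

```text
time: 6.55
tool_pos: [0.4258, -0.0788, 0.1548]
ee_rot: [3.138, 0.001, 1.697]
wrist_force: [0.7, 0.0, 0.6]
width: 0.0273
finger_force: 0.0
```

```bash
python3 -c "
from h import *
tin()
u=np.array([np.cos(-.3316),np.sin(-.3316)]);g=np.array([.5724,-.2742])-.06*u;print(g);goto(g,.12,-.3316)"
```

```text
scene tin bay [-0.1226 -0.002 ] [130.3 100.8] rel yaw -0.0
side tin bay [-0.1204  0.0008] [130.1  98.6] rel yaw -0.006
[ 0.51566864 -0.25466662]
shift [-0.1845  0.0646  0.0399] roll 11.622 | now [ 0.4279 -0.0796  0.1583] [3.1304 0.0047 1.6969] F [0.5 0.8 1.1] t 6.65 w 0.0353
```

Request:
carry_out --steps '[[[-0.03, 0.01, 0], 1.0, -1], [[-0.06, 0.02, 0], 2.0, -1], [[-0.09, 0.03, 0], 3.0, -1], [[-0.12, 0.04, 0], 4.0, -1], [[-0.15, 0.05, 0], 5.0, -1], [[-0.18, 0.06, 0], 6.0, -1], [[-0.185, 0.065, 0], 7.0, -1], [[-0.185, 0.065, 0], 8.0, -1], [[-0.185, 0.065, 0], 9.0, -1], [[-0.185, 0.065, 0], 10.0, -1]]'

```text
time: 7.9
tool_pos: [0.5138, -0.2537, 0.1505]
ee_rot: [-3.14, 0.001, -0.053]
wrist_force: [0.6, 0.8, -0.9]
width: 0.0943
finger_force: 0.0
```

```bash
python3 -c "
from h import *
g=np.array([.5157,-.2547]);goto(g,.004,-.3316)"
```

```text
shift [0.0021 0.0012 0.1465] roll 1.594 | now [ 0.5138 -0.2537  0.1505] [-3.14e+00  1.20e-03 -5.35e-02] F [ 0.6  0.8 -0.9] t 7.9 w 0.0943
```

Request:
carry_out --steps '[[[0.002, 0.001, 0.0], 0.9, -1], [[0.002, 0.001, 0.03], 1.59, -1], [[0.002, 0.001, 0.08], 1.59, -1], [[0.002, 0.001, 0.13], 1.59, -1], [[0.002, 0.001, 0.143], 1.59, -1], [[0.002, 0.001, 0.145], 1.59, -1]]'

```text
time: 8.65
tool_pos: [0.5155, -0.255, 0.0066]
ee_rot: [-3.141, 0.001, -0.325]
wrist_force: [-0.0, 0.0, 1.5]
width: 0.0943
finger_force: 0.0
```

```bash
python3 -c "
from h import *
g=np.array([.5157,-.2547]);goto(g,.004,-.3316)
s=snap('wrist','w1.png')"
```

```text
shift [ 0.0001 -0.0003  0.0026] roll 0.036 | now [ 0.5155 -0.255   0.0066] [-3.1411e+00  1.3000e-03 -3.2540e-01] F [-0.   0.   1.5] t 8.65 w 0.0943
```

View pics/w1.png

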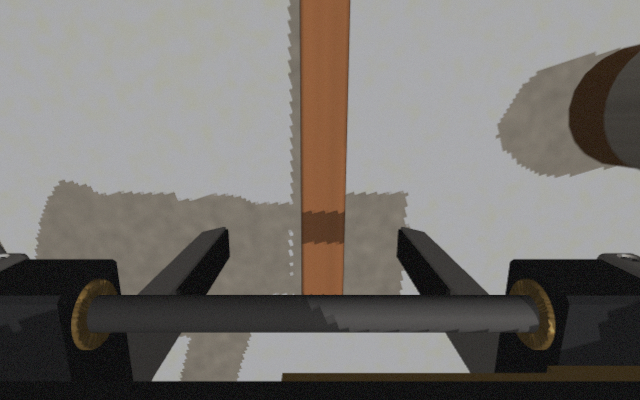

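The wrist view shows the handle (columns 300–347) between the open fingers (228 and 398), so I can close.

Request:
carry_out --steps '[[[0, 0, 0.002], 0.03, 0.5], [[0, 0, 0.002], 0.03, 1], [[0, 0, 0.002], 0.03, 1], [[0, 0, 0.002], 0.03, 1], [[0, 0, 0.002], 0.03, 1], [[0, 0, 0.002], 0.03, 1], [[0, 0, -0.01], 0.03, 1], [[0, 0, -0.03], 0.03, 1], [[0, 0, -0.06], 0.03, 1], [[0, 0, -0.06], 0.03, 1]]'

```text
time: 9.95
tool_pos: [0.5178, -0.2566, 0.0712]
ee_rot: [3.14, -0.007, -0.331]
wrist_force: [-0.4, -0.9, 0.4]
width: 0.0004
finger_force: 0.0
```

```bash
cat >> h.py <<'E'
def pose_in_hand():
    o=robot.get_obs(); yaw=o['ee_rot'][2]; p=np.array(o['tool_pos'])
    u=np.array([np.cos(yaw),np.sin(yaw)]); w=np.array([-u[1],u[0]])
    for n in('scene','side'):
        s=robot.snapshot(n); X=cloud(s); hsv=cv2.cvtColor(s['image'],cv2.COLOR_RGB2HSV)
        m=(hsv[...,1]>120)&(hsv[...,0]<16); A=X[m]; t=(A[:,:2]-p[:2])@u; q=(A[:,:2]-p[:2])@w
        k=(t>.02)&(t<.25)&(np.abs(q)<.08)&(A[:,2]<p[2]+.05); A,t,q=A[k],t[k],q[k]
        zt=np.percentile(A[:,2],90); top=A[:,2]>zt-.012
        t,q,z=t[top],q[top],A[top,2]; h=t<t.max()-.03
        print(n,'tip',np.percentile(t,99).round(4),'head y',np.percentile(q[~h],[2,98]).round(4),'handle: y=%.4f+%.3f t'%tuple(np.polyfit(t[h],q[h],1)[::-1]),'z=%.4f+%.3f t'%tuple(np.polyfit(t[h],z[h]-p[2],1)[::-1]))
E
python3 -c "
from h import *
pose_in_hand();goto(frombay(-.37,0),.06,BY)"
```

```text
scene tip 0.1577 head y [-0.031   0.0311] handle: y=0.0080+-0.040 t z=-0.0499+-0.003 t
side tip 0.1537 head y [-0.0349  0.0333] handle: y=0.0046+-0.030 t z=-0.0490+-0.002 t
shift [ 0.1062 -0.028   0.0075] roll -11.618 | now [ 0.5156 -0.2553  0.0675] [ 3.1414e+00 -5.0000e-04 -3.3080e-01] F [ 0.1 -0.5 -0.1] t 10.05 w 0.0007
```

The fingers had not finished closing before the lift, so the pusher stayed on the counter. I'll regrasp with the time it needs.

Request:
carry_out --steps '[[[0, 0, 0], 0, -1], [[0, 0, 0], 0, -1], [[0, 0, 0], 0, -1], [[0, 0, 0], 0, -1], [[0, 0, 0], 0, -1], [[0, 0, 0], 0, -1], [[0, 0, 0], 0, -1], [[0, 0, 0.02], 0.1, -1], [[0, -0.003, 0.05], 0.15, -1], [[0, -0.003, 0.062], 0.15, -1]]'

```text
time: 11.3
tool_pos: [0.5154, -0.2516, 0.0035]
ee_rot: [-3.141, 0.003, -0.357]
wrist_force: [0.1, 0.1, 0.0]
width: 0.0937
finger_force: 0.0
```

Request:
carry_out --steps '[[[0, 0, 0], 0, 1], [[0, 0, 0], 0, 1], [[0, 0, 0], 0, 1], [[0, 0, 0], 0, 1], [[0, 0, 0], 0, 1], [[0, 0, 0], 0, 1], [[0, 0, 0], 0, 1], [[0, 0, 0], 0, 1], [[0, 0, 0], 0, 1], [[0, 0, 0], 0, 1]]'

```text
time: 12.55
tool_pos: [0.5166, -0.2525, 0.0054]
ee_rot: [3.141, -0.0, -0.357]
wrist_force: [-0.2, -0.1, -0.9]
width: 0.022
finger_force: 29.9
```

Request:
carry_out --steps '[[[0, 0, 0], 0, 1], [[0, 0, 0], 0, 1]]'

```text
time: 12.8
tool_pos: [0.5166, -0.2525, 0.0054]
ee_rot: [3.141, -0.0, -0.357]
wrist_force: [0.6, -0.2, 0.7]
width: 0.0218
finger_force: 29.9
```

Request:
carry_out --steps '[[[0, 0, -0.02], 0, 1], [[0, 0, -0.05], 0, 1], [[0, 0, -0.07], 0, 1], [[0, 0, -0.07], 0, 1], [[0, 0, -0.07], 0, 1]]'

```text
time: 13.42
tool_pos: [0.5159, -0.2519, 0.0741]
ee_rot: [-3.141, 0.002, -0.357]
wrist_force: [-0.2, 0.0, -1.8]
width: 0.0217
finger_force: 29.9
```

```bash
python3 -c "
from h import *
pose_in_hand();goto(frombay(-.38,0),.075,BY)"
```

```text
scene tip 0.1607 head y [-0.0288  0.0351] handle: y=0.0090+-0.041 t z=0.0151+0.001 t
side tip 0.1564 head y [-0.0308  0.0335] handle: y=0.0054+-0.032 t z=0.0160+-0.012 t
shift [ 0.1113 -0.0186 -0.0017] roll -11.768 | now [ 0.5156 -0.2518  0.0736] [-3.141e+00  3.100e-03 -3.569e-01] F [-0.3  0.5 -1.6] t 13.53 w 0.0217
```

Request:
carry_out --steps '[[[0.01, -0.002, -0.01], -1.0, 1], [[0.02, -0.004, -0.02], -2.0, 1], [[0.03, -0.006, -0.02], -3.0, 1], [[0.04, -0.008, -0.02], -4.0, 1], [[0.05, -0.01, -0.02], -5.0, 1], [[0.06, -0.012, -0.02], -6.0, 1], [[0.07, -0.014, -0.02], -7.0, 1], [[0.08, -0.016, -0.02], -8.0, 1], [[0.095, -0.018, -0.02], -9.0, 1], [[0.111, -0.019, -0.02], -10.0, 1]]'

```text
time: 14.78
tool_pos: [0.6271, -0.2732, 0.0937]
ee_rot: [-3.139, -0.001, 1.394]
wrist_force: [-0.6, 0.5, -0.9]
width: 0.0218
finger_force: 29.9
```

```bash
python3 -c "
from h import *
goto(frombay(-.38,0),.05,BY)"
```

```text
shift [-0.0002 -0.0005  0.0437] roll -1.735 | now [ 0.6271 -0.2732  0.0937] [-3.1393e+00 -6.0000e-04  1.3943e+00] F [-0.6  0.5 -0.9] t 14.78 w 0.0218
```

Request:
carry_out --steps '[[[0, 0, 0], -1.0, 1], [[0, 0, 0.01], -1.735, 1], [[0, 0, 0.03], -1.735, 1], [[0, 0, 0.044], -1.735, 1], [[0, 0, 0.044], -1.735, 1], [[0, 0, 0.044], -1.735, 1]]'

```text
time: 15.52
tool_pos: [0.6274, -0.2735, 0.0515]
ee_rot: [3.141, 0.0, 1.691]
wrist_force: [0.1, 0.2, -1.0]
width: 0.0216
finger_force: 29.9
```

```bash
python3 -c "
from h import *
pose_in_hand();tin('2.png');goto(frombay(-.38,0),.007,BY)"
```

```text
scene tip 0.1615 head y [-0.0361  0.0269] handle: y=-0.0056+-0.014 t z=0.0162+-0.006 t
side tip 0.1638 head y [-0.031   0.0326] handle: y=0.0027+-0.011 t z=0.0192+-0.007 t
scene tin bay [-0.1229 -0.0017] [129.1 102.6] rel yaw 0.004
side tin bay [-0.1208  0.0009] [130.8  98.4] rel yaw -0.006
shift [ 0.0006 -0.0014  0.0455] roll -0.034 | now [ 0.6278 -0.2737  0.0525] [3.1400e+00 1.1000e-03 1.6911e+00] F [-0.3  1.2 -1.2] t 15.72 w 0.0218
```

View pics/scene2.png

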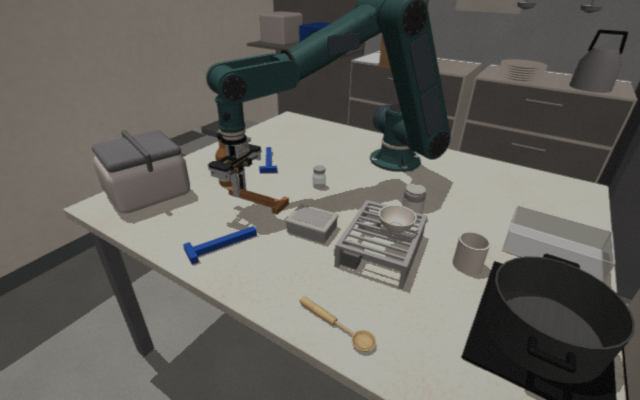

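Request:
carry_out --steps '[[[0, -0.001, 0.02], -0.034, 1], [[0, -0.001, 0.036], -0.034, 1], [[0, -0.001, 0.042], -0.034, 1], [[0.01, -0.001, 0.043], -0.034, 1], [[0.02, -0.001, 0.043], -0.034, 1], [[0.026, -0.001, 0.043], -0.034, 1], [[0.031, -0.001, 0.043], -0.034, 1], [[0.036, -0.001, 0.043], -0.034, 1], [[0.041, -0.001, 0.043], -0.034, 1], [[0.041, -0.001, 0.043], -0.034, 1]]'

```text
time: 16.98
tool_pos: [0.6214, -0.2324, 0.0086]
ee_rot: [3.141, -0.0, 1.697]
wrist_force: [0.5, 0.7, -1.3]
width: 0.022
finger_force: 29.9
```

```bash
python3 -c "
from h import *
tin();goto(frombay(-.116,0),.009,BY);print(tobay(robot.get_obs()['tool_pos']))"
```

```text
scene tin bay [-0.1125 -0.0028] [130.1 102.3] rel yaw -0.017
side tin bay [-0.1091  0.0005] [130.7  99.2] rel yaw -0.009
shift [ 2.227e-01  1.000e-04 -5.000e-04] roll 0.001 | now [ 0.6212 -0.2324  0.0083] [-3.1414e+00 -9.0000e-04  1.6972e+00] F [-0.4 -0.1 -1.7] t 17.07 w 0.0215
[-3.38746659e-01  3.50200651e-05]
```

Request:
carry_out --steps '[[[0.006, 0, 0], 0, 1], [[0.012, 0, 0], 0, 1], [[0.018, 0, 0], 0, 1], [[0.024, 0, 0], 0, 1], [[0.03, 0, 0], 0, 1], [[0.036, 0, 0], 0, 1], [[0.042, 0, 0], 0, 1], [[0.046, 0, 0], 0, 1], [[0.046, 0, 0], 0, 1]]'

```text
time: 18.2
tool_pos: [0.6154, -0.1863, 0.0083]
ee_rot: [-3.141, -0.001, 1.698]
wrist_force: [0.5, 0.0, -1.8]
width: 0.022
finger_force: 29.9
```

```bash
python3 -c "
from h import *
tin();goto(frombay(-.118,0),.0085,BY);print(tobay(robot.get_obs()['tool_pos']))"
```

```text
scene tin bay [-0.071  -0.0023] [119.  104.3] rel yaw -0.009
side tin bay [-0.0766  0.0004] [102.2  98.8] rel yaw -0.008
shift [ 1.746e-01  1.000e-04 -1.000e-04] roll 0.002 | now [ 0.6154 -0.1866  0.0083] [-3.1414e+00 -1.0000e-03  1.6974e+00] F [ 0.1 -0.2 -2.1] t 18.3 w 0.0215
[-2.92630832e-01  2.67550599e-05]
```

Request:
carry_out --steps '[[[0.005, 0, 0], 0, 1], [[0.01, 0, 0], 0, 1], [[0.015, 0, 0], 0, 1], [[0.02, 0, 0], 0, 1], [[0.025, 0, 0], 0, 1]]'

```text
time: 18.92
tool_pos: [0.6139, -0.1698, 0.0104]
ee_rot: [3.139, 0.015, 1.696]
wrist_force: [2.2, -15.5, -1.7]
width: 0.0217
finger_force: 30.0
```

Request:
carry_out --steps '[[[0.005, 0, 0], 0, 1], [[0.01, 0, 0], 0, 1], [[0.015, 0, 0], 0, 1], [[0.02, 0, 0], 0, 1], [[0.025, 0, 0], 0, 1]]'

```text
time: 19.55
tool_pos: [0.6098, -0.1408, 0.0092]
ee_rot: [3.14, 0.007, 1.697]
wrist_force: [0.1, -8.3, -0.8]
width: 0.0218
finger_force: 30.0
```

```bash
python3 -c "
from h import *
pose_in_hand();goto(frombay(-.118,0),.0085,BY);print(tobay(robot.get_obs()['tool_pos']))"
```

```text
scene tip 0.1536 head y [-0.0346  0.0175] handle: y=-0.0048+-0.001 t z=0.0157+-0.002 t
side tip 0.1365 head y [-0.0051  0.0115] handle: y=0.0007+0.022 t z=0.0179+-0.000 t
shift [ 1.277e-01 -1.000e-04 -1.000e-04] roll 0.001 | now [ 0.6096 -0.14    0.0091] [3.1406 0.0054 1.6972] F [-0.1 -6.6 -1.3] t 19.65 w 0.0218
[-2.45649212e-01 -1.26976876e-04]
```

Request:
carry_out --steps '[[[0.007, 0, 0], 0, 1], [[0.014, 0, 0], 0, 1], [[0.021, 0, 0], 0, 1], [[0.028, 0, 0], 0, 1], [[0.035, 0, 0], 0, 1], [[0.042, 0, 0], 0, 1], [[0.049, 0, 0], 0, 1], [[0.056, 0, 0], 0, 1], [[0.063, 0, 0], 0, 1], [[0.07, 0, 0], 0, 1]]'

```text
time: 20.9
tool_pos: [0.6009, -0.0711, 0.0091]
ee_rot: [3.141, 0.006, 1.697]
wrist_force: [0.9, -8.4, -1.2]
width: 0.0215
finger_force: 30.0
```

Request:
carry_out --steps '[[[0.006, 0, 0], 0, 1], [[0.012, 0, 0], 0, 1], [[0.018, 0, 0], 0, 1], [[0.024, 0, 0], 0, 1], [[0.03, 0, 0], 0, 1], [[0.034, 0, 0], 0, 1]]'

```text
time: 21.65
tool_pos: [0.5965, -0.0373, 0.009]
ee_rot: [3.141, 0.006, 1.697]
wrist_force: [0.9, -8.7, -1.2]
width: 0.0214
finger_force: 30.0
```

```bash
cat >> h.py <<'E'
def inside():
    # tin-lid points under the roof seen between slats
    for n in('scene','side'):
        s=robot.snapshot(n); X=cloud(s); b=tobay(X.reshape(-1,3)); z=X[...,2].ravel()
        k=(np.abs(z-.05)<.004)&(b[:,0]>-.1)&(b[:,0]<.178)&(np.abs(b[:,1])<.06); 
        print(n,'lid x',np.percentile(b[k,0],[0,2,50,98,100]).round(4),'y',np.percentile(b[k,1],[1,99]).round(4),k.sum())
E
python3 -c "
from h import *
inside();goto(frombay(-.118,0),.0085,BY);print(tobay(robot.get_obs()['tool_pos']))"
```

```text
scene lid x [0.0194 0.0236 0.0839 0.1468 0.1492] y [-0.0525  0.0461] 554
side lid x [0.0247 0.0325 0.1288 0.1772 0.178 ] y [-0.0523  0.0499] 449
shift [ 0.0235 -0.      0.0003] roll 0.001 | now [ 0.5964 -0.0367  0.0089] [3.1411 0.0049 1.6971] F [ 1.1 -6.9 -1.3] t 21.75 w 0.0218
[-1.41505456e-01 -4.38733713e-06]
```

Request:
carry_out --steps '[[[0.003, 0, 0], 0, 1], [[0.006, 0, 0], 0, 1], [[0.009, 0, 0], 0, 1], [[0.012, 0, 0], 0, 1], [[0.015, 0, 0], 0, 1], [[0.018, 0, 0], 0, 1], [[0.02, 0, 0], 0, 1]]'

```text
time: 22.62
tool_pos: [0.5933, -0.014, 0.0083]
ee_rot: [-3.141, -0.001, 1.697]
wrist_force: [-0.5, -1.7, -1.6]
width: 0.0216
finger_force: 30.0
```

Request:
carry_out --steps '[[[0.002, 0, 0], 0, 1], [[0.004, 0, 0], 0, 1]]'

```text
time: 22.88
tool_pos: [0.5933, -0.0115, 0.0085]
ee_rot: [3.141, 0.003, 1.698]
wrist_force: [1.0, -7.2, -0.6]
width: 0.022
finger_force: 30.0
```

Request:
carry_out --steps '[[[0.002, 0, 0], 0, 1], [[0.003, 0, 0], 0, 1]]'

```text
time: 23.12
tool_pos: [0.5938, -0.0113, 0.0091]
ee_rot: [3.14, 0.008, 1.697]
wrist_force: [1.1, -10.9, 0.2]
width: 0.0218
finger_force: 30.0
```

```bash
python3 -c "
from h import *
inside();goto(frombay(-.118,0),.0085,BY);print(tobay(robot.get_obs()['tool_pos']))"
```

```text
scene lid x [0.0456 0.0489 0.1087 0.1656 0.1674] y [-0.0518  0.0458] 524
side lid x [0.0141 0.0559 0.133  0.1769 0.1779] y [-0.0543  0.0495] 467
shift [-0.002  -0.0006  0.0007] roll -0.0 | now [ 0.5938 -0.0113  0.0092] [3.14   0.0073 1.697 ] F [  0.6 -10.1  -0.9] t 23.23 w 0.0218
[-0.11604381 -0.00057579]
```

Request:
carry_out --steps '[[[0.002, 0, 0], 0, 1], [[0.004, 0, 0], 0, 1], [[0.004, 0, 0], 0, 1]]'

```text
time: 23.6
tool_pos: [0.5942, -0.0111, 0.0098]
ee_rot: [3.139, 0.014, 1.696]
wrist_force: [2.3, -17.2, -0.3]
width: 0.0215
finger_force: 30.0
```

```bash
python3 - <<'E'
from h import *
goto(frombay(-.118,0),.0085,BY);print(tobay(robot.get_obs()['tool_pos']))
s=snap('side');S=snap('scene')
f=lambda i,k:cv2.resize(i,None,fx=k,fy=k,interpolation=cv2.INTER_CUBIC)
a=f(s['image'][190:300,250:370],4.0);b=f(S['image'][180:290,320:440],4.0)[:, :320]
cv2.imwrite('pics/d.png',np.hstack([a,b])[:,:,::-1])
E
```

```text
shift [-0.0021 -0.0011  0.0014] roll -0.005 | now [ 0.5942 -0.0111  0.0098] [3.1388 0.0141 1.6961] F [  2.3 -17.2  -0.3] t 23.6 w 0.0215
[-0.11587472 -0.00105611]
```

View pics/d.png

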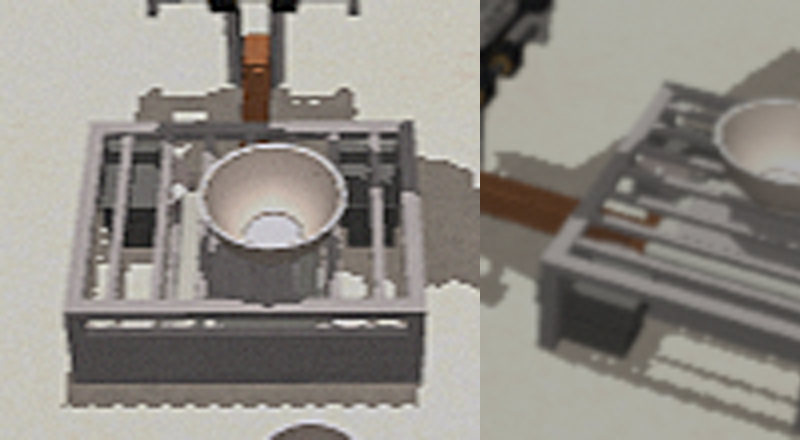

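The force rose to 17 N with no further motion, and the lid's rear edge is at bay x≈46 mm, so the tin is home. The crop shows the pusher at (255,90) running in under the roof, straight. Withdrawing next.

Request:
carry_out --steps '[[[-0.006, 0, 0.001], 0, 1], [[-0.012, 0, 0.001], 0, 1], [[-0.025, 0, 0.001], 0, 1], [[-0.04, 0, 0.001], 0, 1], [[-0.06, 0, 0.001], 0, 1], [[-0.085, 0, 0.001], 0, 1], [[-0.12, 0, 0.001], 0, 1], [[-0.155, 0, 0.001], 0, 1], [[-0.19, 0, 0.001], 0, 1], [[-0.225, 0, 0.001], 0, 1]]'

```text
time: 24.95
tool_pos: [0.6204, -0.2292, 0.0073]
ee_rot: [3.141, 0.0, 1.696]
wrist_force: [0.7, 1.0, -1.8]
width: 0.0219
finger_force: 30.0
```

Request:
carry_out --steps '[[[-0.025, 0, 0], 0, 1], [[-0.04, 0, 0], 0, 1], [[-0.04, 0, 0], 0, 1], [[-0.04, 0, 0], 0, 1]]'

```text
time: 25.45
tool_pos: [0.6256, -0.2655, 0.0073]
ee_rot: [-3.141, -0.001, 1.698]
wrist_force: [-1.0, 0.0, -0.9]
width: 0.022
finger_force: 30.0
```

```bash
python3 - <<'E'
from h import *
inside();pose_in_hand();goto(frombay(-.38,0),.0055,BY);print(tobay(robot.get_obs()['tool_pos']))
E
```

```text
scene lid x [0.0338 0.0489 0.1096 0.1657 0.1676] y [-0.0522  0.0467] 529
side lid x [0.0221 0.0558 0.1347 0.1771 0.1779] y [-0.0522  0.0496] 465
scene tip 0.1617 head y [-0.0342  0.0286] handle: y=-0.0042+-0.007 t z=0.0157+0.004 t
side tip 0.1651 head y [-0.0313  0.0335] handle: y=0.0019+0.004 t z=0.0185+-0.004 t
shift [-0.0078 -0.0003  0.002 ] roll 0.009 | now [ 0.6257 -0.2655  0.0075] [-3.1415e+00 -1.0000e-04  1.6985e+00] F [ 0.4  0.5 -1.6] t 25.65 w 0.0219
[-3.72194720e-01 -2.48153534e-04]
```

Request:
carry_out --steps '[[[0, 0, 0.002], 0, 1], [[0, 0, 0.002], 0, 1], [[0, 0, 0.002], 0, -1], [[0, 0, 0.002], 0, -1], [[0, 0, 0.002], 0, -1], [[0, 0, 0.002], 0, -1], [[0, 0, 0.002], 0, -1], [[0, 0, 0.002], 0, -1], [[0, 0, 0.002], 0, -1], [[0, 0, 0.002], 0, -1]]'

```text
time: 26.9
tool_pos: [0.6256, -0.2666, 0.0054]
ee_rot: [3.142, 0.0, 1.697]
wrist_force: [0.1, 0.5, 0.1]
width: 0.0939
finger_force: 0.0
```

Request:
carry_out --steps '[[[0, 0, 0], 0, -1], [[0, 0, -0.03], 0, -1], [[0, 0, -0.08], 0, -1], [[0, 0, -0.13], 0, -1], [[0, 0, -0.18], 0, -1], [[0, 0, -0.22], 0, -1], [[0, 0, -0.22], 0, -1], [[-0.05, -0.03, -0.22], 0, -1], [[-0.08, -0.06, -0.22], 0, -1], [[-0.08, -0.06, -0.22], 0, -1]]'

```text
time: 28.15
tool_pos: [0.5738, -0.3557, 0.2228]
ee_rot: [-3.138, -0.002, 1.693]
wrist_force: [0.5, 1.1, -0.2]
width: 0.0941
finger_force: 0.0
```

```bash
python3 - <<'E'
from h import *
inside();goto([.5,-.2],.2,BY)
for n in('scene','side'):
    s=snap(n,n+'9.png');A=pusher_top(cloud(s),s['image'],.05,.01);A=A[(np.abs(A[:,1]+.2)<.16)];print('z',np.percentile(A[:,2],[5,50,95]).round(3),'bay x',np.percentile(tobay(A)[:,0],[1,99]).round(3),'y',np.percentile(tobay(A)[:,1],[1,99]).round(3))
    if n=='side': a=cv2.resize(s['image'][190:300,250:370],None,fx=4,fy=4,interpolation=cv2.INTER_CUBIC)
    else: b=cv2.resize(s['image'][120:310,140:440],(694,440),interpolation=cv2.INTER_CUBIC)[:,374:]
cv2.imwrite('pics/e.png',np.hstack([a,b])[:,:,::-1])
E
```

```text
scene lid x [0.0458 0.049  0.1089 0.1655 0.1675] y [-0.0524  0.0459] 519
side lid x [0.0134 0.054  0.1329 0.177  0.1778] y [-0.0536  0.0487] 474
shift [ 0.1613 -0.0559  0.0241] roll -0.002 | now [ 0.5758 -0.3531  0.2236] [-3.1402e+00 -2.4000e-03  1.6966e+00] F [-0.1 -0.3 -0.2] t 28.25 w 0.0943
z [0.012 0.023 0.026] bay x [-0.401 -0.211] y [-0.035  0.026]
z [0.013 0.023 0.027] bay x [-0.406 -0.207] y [-0.029  0.033]
```

View pics/scene9.png

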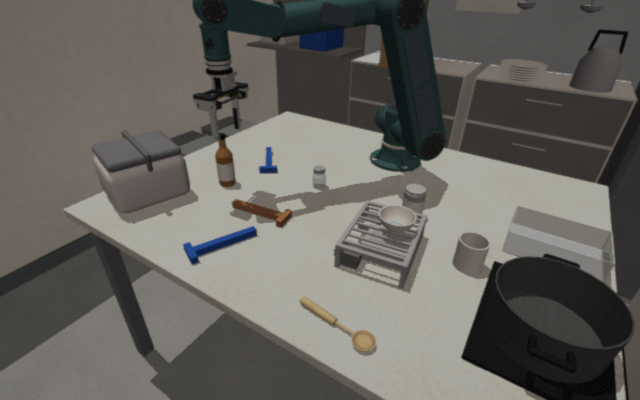

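View pics/e.png

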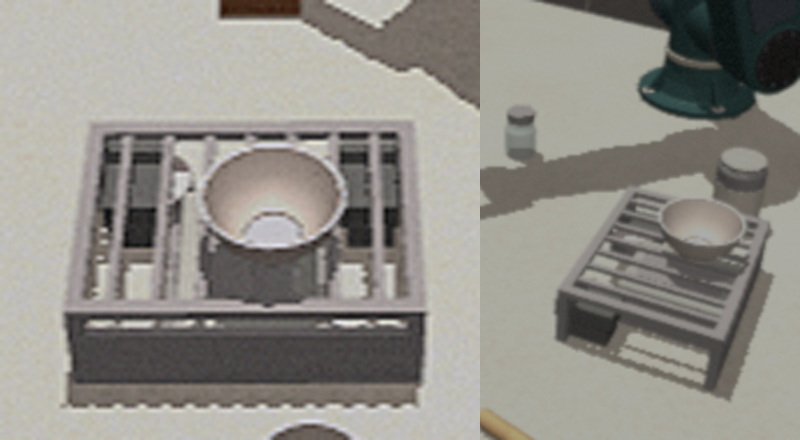

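The pusher lies flat, tip 207 mm short of the mouth, and the bystanders stand as before. A catch nose shows at crop (180,180). One quick check of both noses by depth.

```bash
python3 - <<'E'
from h import *
for n in('scene','side'):
    X=cloud(robot.snapshot(n)); b=tobay(X.reshape(-1,3)); z=X[...,2].ravel()
    k=(z>.036)&(z<.046)&(b[:,0]>.01)&(b[:,0]<.042)&(np.abs(b[:,1])<.066)
    for sg in(1,-1):
        y=b[k&(b[:,1]*sg>.03),1]*sg; print(n,'+-'[sg<0],len(y),np.sort(y)[:6].round(4))
E
```

```text
scene + 32 [0.0459 0.0463 0.0469 0.0473 0.0478 0.0485]
scene - 12 [0.0443 0.0459 0.0461 0.0464 0.0471 0.0481]
side + 0 []
side - 32 [0.0423 0.0423 0.0426 0.0449 0.045  0.0454]
```

```bash
python3 -c "
from bench import robot
print(robot.close_job())"
```

```text
the job is handed in; nothing more can be done
None
```

The tin is home against the stop with both catches sprung out behind it, the pusher lies flat about 21 cm in front of the mouth, the other items look undisturbed, and the job was handed in at about 28 s.

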